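# Isolate the freewheel test stand, then cam its drive roller up and hold it

## Robot

A 7-joint arm with a two-finger parallel gripper is mounted at the origin on the work surface. World frame = base frame: x ahead of the robot, y to its left, z up, the work surface at z = 0. Lengths are in m, angles in degrees, forces in N, time in s.
With the tool pointing down it reaches from about 0.425 to 0.95 m from the base axis. Payload 4.7 kg.
Tool frame: the origin (TCP) lies on the centre line of the jaws, within the pads' length; the fingertips stand 11 mm ahead of it and the grasp point (between the pads) lies 8 mm behind it (r.tip_reach is the distance from the TCP to the fingertips, in m); x points along the fingers, z is the direction in which the jaws open and shut, and the axes are right-handed (so a half turn about x gives the same grasp; the last joint's range is limited). The gripper opens to 85 mm and grips with 20 to 120 N. Pads are 22 mm wide; open, the fingers measure 114 mm over their backs; the gripper's body (76 mm by 85 mm) begins 54 mm behind the grasp point. The pads swing forward as they close: fully open they stand 13 mm farther back than shut.
Start: joints at [-71.442, 26.849, -2.785, 87.806, 1.381, 65.374, -4.715], TCP at [0.233, 0.633, 0.242] pointing down, gripper open.
Joint ranges: [-148.3, 148.3], [-19.14, 114.17], [-79.39, 73.82], [5.75, 140.21], [-59.74, 239.74], [12.07, 113.84], [-152.46, 152.46]. Speed limits (degrees/s): [147.25, 147.25, 180, 180, 180, 180, 180].

## Interface

Orientations are given as [roll, pitch, yaw] about the fixed x, y, z axes, in that order (R = Rz(yaw) Ry(pitch) Rx(roll)).
In Python, from cell import monitor, vision, job, r gives the robot as it stands.
- The arm moves only by the tool carry_out, never from a script. Its argument "rows" is a list that holds one entry, the list of rows, each a list of 5 numbers: the shift along the world's x, y, z in cm, then the turn about the world's z in degrees, then the closure, from 0 (fully open) to 1 (shut). A call has 1 to 20 rows; each row is the pose to reach, as a shift and turn from the pose commanded when the call began; what a row does not reach only later rows make up. A row lasts 1/10 s, in which the tool goes at most 50 mm and 8.59 degrees, less where a joint would pass 70% of its speed; a pose out of reach is approached as far as the arm can. A call with a gripper value outside its range is refused whole. The fingers move at their own pace and stop on an object; "grip_force" is the grip in N (left out, the last holds). Time passes only in rows, so rows that repeat a pose let the fingers close. It gives the time, the measured TCP pose, the force and the opening at its end, in the units of the state.
- monitor.read_state(): the state, without advancing time (a new reading comes with each control period).
- vision.get_image(name): name is "scene" or "side" or "wrist"; returns a dict with "pixels" (420x560x3 uint8, red, green, blue), "depth" (420x560 float32, m along the optical axis (not along the pixel's ray), 0 where there is no reading), "intrinsics" (3x3 intrinsics, pixels), "dist_coeffs" ([k1, k2, p1, p2, k3] as OpenCV has them; the pictures are not rectified), "extrinsics" (4x4, takes a point from world to camera coordinates). Camera axes: x right, y up, looking along -z (the intrinsics and any distortion apply to the point x, -y, -z); pixel columns grow to the right and rows downward; lengths in m; the calibration is good to about 2 mm. A picture is of the moment at which its call begins.
- job.job_done(): hands the job in, once; it reports no verdict.
The state is a dict: "t": time; "joints": joint angles; "joint_velocities": joint speeds; "joint_efforts": joint torques, N m; "eef_pos": TCP position; "eef_rot": TCP orientation; "force": force on the tool from outside, world axes, zero at the start; "moment": the same for the moment, N m; "width": opening from 0.0 (shut) to 1.0 (fully open).
Only numpy, scipy, OpenCV 4.12 (cv2) and the standard library are available. Lean on these libraries where they do the work, as an engineer would, in place of code of your own. Each camera call takes 0.05 s, during which the arm holds its last target. There are 200 camera calls.

## Task

I want to take the freewheel off the small test stand: first throw the stand's isolator off by tipping its handle right over to the other side, and only after that swing the stand's cam lever up to its highest lift point, where it stands upright and the roller carriage is as high as it goes. The lever springs back when let go, so finish with the gripper still on it, holding it steady there. Leave the loose parts on the counter where they lie.

Things in the scene. Friction and masses are not known exactly. Their poses are not given: they have to be found in the camera images.
- stand: freewheel test stand, bolted down: grey base plate 180 x 220 x 12 mm with a motor and a toothed black freewheel at its +y end, a flat aluminium roller carriage (top 119 mm high at rest, 133 mm lifted) on two upright guide rods (tops 145 mm high, at x +-47, y +12 mm) and a cam lever on its -y side. Origin on the counter straight below the cam axle; base plate spans x -90..90, y -60..160 mm; z up. The cam axle is level, along this y axis, 75 mm above the counter
- cam_lever (a joint): turn of the cam lever about the axle, rad: 0 = rest, leaning 1.1 rad from upright towards the stand's -x; grows as the lever swings up; 1.1 = upright = highest lift; past that (stop at 1.8) it leans to +x and the carriage sinks again. A return spring pulls it back to rest when it is let go; near the top it takes 5 to 10 N at the handle to raise it. Starts at rest, 0
- cam_grip (a point): point on the centre line of the cam lever's round black handle, where to take or push it: 115 mm from the axle, 45 mm to the stand's -y side of its origin. Handle 22 mm in diameter, running 80 to 145 mm from the axle; below it a flat steel bar 14 x 8 mm. 190 mm above the counter when upright. Position follows the lever; the point's axes turn with it
- carriage (a joint): lift of the roller carriage above its lowest place, m: 0 at lever rest, about 0.0136 at the highest lift; driven by the cam only
- carriage_top (a point): centre of the top of the flat aluminium carriage plate, 125 x 100 mm
- isolator_box: isolator switch, bolted down: grey box 85 (x) x 90 (y) x 45 mm on a 115 x 70 x 5 mm foot, two black ears (to 65 mm high, y +-13 to +-21 mm) holding the handle's pivot. Origin on the counter straight below the pivot, which is level, along this y axis, 55 mm above the counter; z up
- isolator (a joint): turn of the isolator handle, rad: 0 = on, leaning 0.6 rad from upright to the box's -x; 1.2 = off, leaning 0.6 rad to its +x. The heavy handle drops over centre (0.6) to either end stop by its own weight; tipping it needs about 1 N at the tip. Starts at 0
- isolator_tip (a point): top end of the isolator handle, on its centre line, 80 mm from the pivot; the handle is a round steel grip 18 mm in diameter over the last 45 mm. Position follows the handle
- crank_arm: bystander: loose aluminium crank arm 183 x 38 x 22 mm lying flat, along x; origin under its middle
- tire_lever: bystander: loose yellow plastic tire lever 135 x 22 x 9 mm, lying along x
- spare_freewheel: bystander: loose blackened steel freewheel cog, 80 mm across, 18 mm thick, lying flat
- bearing_cup: bystander: loose steel bearing cup, 36 mm across, 20 mm high
- pedal: bystander: loose black pedal 90 x 64 x 26 mm
- hub: bystander: loose aluminium wheel hub, 60 mm across, 130 mm over its axle, lying along x
- grease_tin: bystander: loose tin, 72 mm across, 75 mm high

How it is judged:
By the outcome, as a careful person would: the job done as asked, in the order asked, and still so for the second after the job is handed in, while the arm keeps its last pose, push and grip.
It also fails if it takes over 48 s, if anything falls off the work surface, if the arm or the gripper's body presses on something with over 40 N, if the wrist force passes 120 N, or if a joint passes its speed limit or range.

## Working session

There is one attempt and no reset: what is moved stays moved. The work goes in short steps, Python scripts to look and compute and a tool call to move; the robot and the scene stay as the last step left them, time stands still between calls to the robot, and variables do not carry over. Pictures are saved under pics/ and viewed, about 8 in all and at most 12, crops included, and the job is handed in when it is done.

Besides the shell and the picture viewer there is one more tool, called as name([rows], argument=value, ...), one row to a line, values as JSON. carry_out: Moves the arm, as the interface text tells. Its arguments: {"type":"object","properties":{"rows":{"type":"array","items":{"type":"array","items":{"type":"array","items":{"type":"number"}}}},"grip_force":{"type":"number"}},"required":["rows"]}

```bash
mkdir -p pics; ls; cat > h.py <<'E'
import numpy as np, cv2
from cell import monitor, vision, job, r
def snap(name, fn):
    im=vision.get_image(name); np.savez('pics/'+fn+'.npz',**{k:np.array(v) for k,v in im.items()})
    cv2.imwrite('pics/'+fn+'.png',im['pixels'][:,:,::-1]); return im
def load(fn): return dict(np.load('pics/'+fn+'.npz'))
def ray(im,u,v):
    p=cv2.undistortPoints(np.array([[[u,v]]],float),im['intrinsics'],im['dist_coeffs'])[0,0]
    E=im['extrinsics']; R=E[:3,:3]; c=-R.T@E[:3,3]
    return c, R.T@np.array([p[0],-p[1],-1.0])
def at_depth(im,u,v):
    d=float(im['depth'][int(round(v)),int(round(u))]); c,q=ray(im,u,v); return c+q*d
def at_z(im,u,v,z):
    c,q=ray(im,u,v); return c+q*(z-c[2])/q[2]
def tri(a,b):  # a,b=(im,u,v)
    c1,q1=ray(*a); c2,q2=ray(*b); A=np.stack([q1,-q2],1); s=np.linalg.lstsq(A,c2-c1,rcond=None)[0]
    p,q=c1+q1*s[0],c2+q2*s[1]; return (p+q)/2, np.linalg.norm(p-q)
def proj(im,P):
    E=im['extrinsics']; p=(E[:3,:3]@np.array(P).T).T+E[:3,3]; p=p*[1,-1,-1]
    return cv2.projectPoints(p,np.zeros(3),np.zeros(3),im['intrinsics'],im['dist_coeffs'])[0][:,0]
E
python3 - <<'E'
from h import *
a=snap('scene','s0');b=snap('side','d0')
cv2.imwrite('pics/both.png',cv2.resize(np.hstack([a['pixels'],b['pixels']])[:,:,::-1],None,fx=.71,fy=.71))
for i in(a,b):
    R=i['extrinsics'][:3,:3];print(-R.T@i['extrinsics'][:3,3], -R[2], i['intrinsics'][0,0])
print(monitor.read_state())
E
```

```text
pics
[ 1.34462696 -0.59395757  1.23641436] [-0.50724936  0.41693477 -0.75423039] 544.4746227598268
[ 0.06937224 -0.86699939  0.90688603] [ 0.37770878  0.69749831 -0.60895992] 450.11336454237096
{'t': 0.1, 'joints': array([-71.44079707,  26.89456773,  -2.78564155,  87.86704957,
         1.37947508,  65.37393193,  -4.71518477]), 'joint_velocities': array([-0.0019511 , -0.04546047, -0.06320765, -0.087977  , -0.01032633,
        0.00711419, -0.01987045]), 'joint_efforts': array([ 7.82676743e-04, -5.11514068e+01, -4.67661861e-02, -2.38391250e+01,
        1.08425174e-02,  4.33747555e-03, -1.40142319e-05]), 'eef_pos': array([0.23303625, 0.63296318, 0.24134298]), 'eef_rot': array([-179.06451619,   89.89792729, -109.27700838]), 'force': array([ 0.12086295, -0.86817581, -0.94085348]), 'moment': array([ 0.01397326, -0.01750102, -0.02211571]), 'width': 0.9987976683149793}
```

View pics/s0.png

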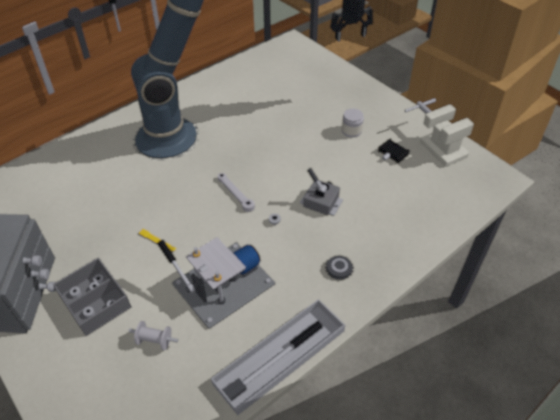

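View pics/d0.png

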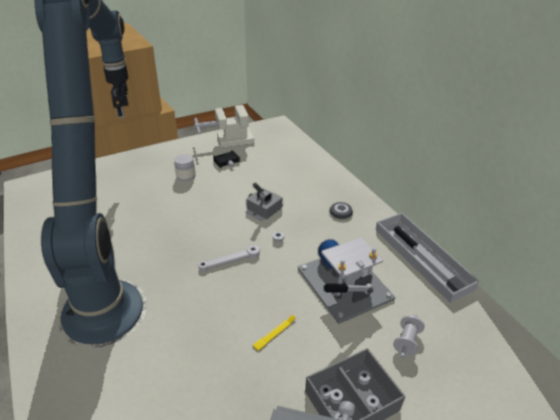

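The scene view shows the stand near (220,275), with its handle from about (160,245) to (190,290), and the isolator near (322,190). The side view shows the stand near (345,280), its black handle near (335,288), and the isolator near (263,200). I'll enlarge both areas next.

```bash
python3 - <<'E'
from h import *
a=load('s0');b=load('d0')
def crop(i,u,v,w,h,f): return cv2.resize(i['pixels'][v:v+h,u:u+w,::-1],None,fx=f,fy=f,interpolation=cv2.INTER_CUBIC)
# left: stand 130x100 x3 ; tiles 400x300
T=[crop(a,150,225,133,100,3),crop(b,290,225,133,100,3),crop(a,290,155,67,50,6),crop(b,235,170,67,50,6)]
T=[cv2.resize(t,(400,300)) for t in T]
cv2.imwrite('pics/c1.png',np.vstack([np.hstack(T[:2]),np.hstack(T[2:])]))
for i,u,v in [(a,215,263),(a,322,185),(b,350,255),(b,265,195),(a,317,177),(a,167,250),(b,335,288)]: print(u,v,at_depth(i,u,v).round(3))
E
```

```text
215 263 [ 0.624 -0.218  0.122]
322 185 [0.563 0.206 0.07 ]
350 255 [ 0.61  -0.215  0.127]
265 195 [0.563 0.186 0.07 ]
317 177 [0.547 0.199 0.096]
167 250 [ 0.52  -0.293  0.135]
335 288 [ 0.507 -0.302  0.141]
```

View pics/c1.png

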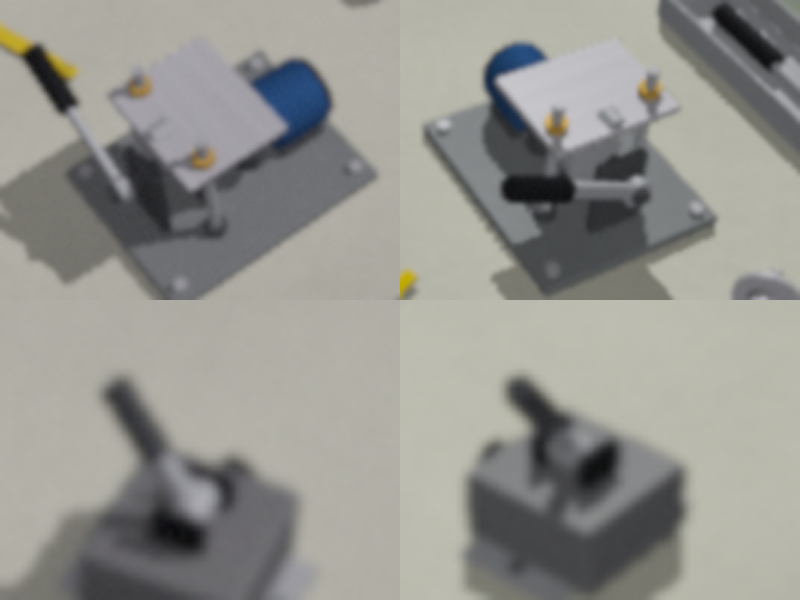

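The crop is sharp enough to read rod tops, handle ends, axle nut, base bolts and the isolator tip in both views. I'll triangulate them.

```bash
python3 - <<'E'
from h import *
a=load('s0');b=load('d0')
A=lambda x,y:(a,150+x/3,225+y/3); B=lambda x,y:(b,290+(x-400)/3,225+y/3)
C=lambda x,y:(a,290+x/5.97,155+(y-300)/6); D=lambda x,y:(b,235+(x-400)/5.97,170+(y-300)/6)
for n,p,q in [('rodL',A(140,78),B(558,113)),('rodR',A(204,150),B(651,78)),('hout',A(33,50),B(505,188)),('hin',A(70,107),B(575,190)),('axle',A(122,190),B(638,192)),
 ('bolt-x-y',A(85,172),B(552,270)),('bolt+x-y',A(180,285),B(697,208)),('plate c-x-y',A(67,174),B(548,293)),
 ('isotip',C(117,385),D(518,385)),('isoknuckle',C(180,470),D(570,440)),
 ('iso top near scene',C(298,498),D(683,468)),('iso L',C(80,555),D(586,535))]:
    P,e=tri(p,q); print(n,P.round(4),round(e,4))
for n,p in [('b1',A(85,172)),('b2',A(180,285)),('b3',A(355,167)),('sb1',B(442,125)),('sb2',B(552,270)),('sb3',B(697,208))]: print(n,at_z(*p,0.014).round(4))
# box top from depth z 0.04..0.05
for im,w in((a,(285,155,350,220)),(b,(230,170,300,225))):
    pts=np.array([[*at_depth(im,u,v)] for u in range(w[0],w[2]) for v in range(w[1],w[3]) if im['depth'][v,u]>0])
    t=pts[(abs(pts[:,2]-.045)<.006)]; 
    print(len(t),cv2.minAreaRect((t[:,:2]*1000).astype(np.float32)))
for im,w in((a,(180,230,260,300)),(b,(310,225,400,285))):
    pts=np.array([[*at_depth(im,u,v)] for u in range(w[0],w[2]) for v in range(w[1],w[3]) if im['depth'][v,u]>0])
    t=pts[(abs(pts[:,2]-.119)<.007)]; 
    print(len(t),cv2.minAreaRect((t[:,:2]*1000).astype(np.float32)))
E
```

```text
rodL [ 0.5719 -0.2368  0.1356] 0.0003
rodR [ 0.6659 -0.2376  0.1353] 0.0007
hout [ 0.4887 -0.2905  0.1379] 0.0026
hin [ 0.548  -0.2971  0.1171] 0.0061
axle [ 0.6185 -0.2966  0.076 ] 0.0014
bolt-x-y [ 0.5423 -0.2947  0.0148] 0.0011
bolt+x-y [ 0.6929 -0.2968  0.0171] 0.0007
plate c-x-y [ 0.5297 -0.3079  0.0077] 0.0012
isotip [0.5284 0.1853 0.1229] 0.0004
isoknuckle [0.5606 0.1984 0.0742] 0.0087
iso top near scene [0.619  0.2113 0.0561] 0.0624
iso L [0.548  0.1466 0.0452] 0.0012
b1 [ 0.5421 -0.2951  0.014 ]
b2 [ 0.691  -0.2956  0.014 ]
b3 [ 0.6932 -0.1057  0.014 ]
sb1 [ 0.5452 -0.1012  0.014 ]
sb2 [ 0.5427 -0.2936  0.014 ]
sb3 [ 0.6951 -0.2952  0.014 ]
481 ((565.696533203125, 205.61785888671875), (86.07794189453125, 104.8074951171875), 22.86141586303711)
361 ((567.7113037109375, 203.0620574951172), (90.92464447021484, 90.98477172851562), 24.02653694152832)
1566 ((616.2229614257812, -214.8105010986328), (101.9405288696289, 128.35385131835938), 89.89972686767578)
1270 ((614.444091796875, -227.1240997314453), (129.30874633789062, 131.45925903320312), 88.8958969116211)
```

Every point fits its given sizes. Stand yaw is about 0, with its origin near (0.619,-0.249), so the upright grip should be at (0.619,-0.294,0.190). The isolator is near (0.566,0.204) with yaw about 23°, and its tip is at (0.527,0.185,0.122).

```bash
cat >> h.py <<'E'
def st():
    s=monitor.read_state(); from scipy.spatial.transform import Rotation as Ro
    M=Ro.from_euler('xyz',s['eef_rot'],degrees=True).as_matrix()
    print('t',round(s['t'],2),'p',s['eef_pos'].round(4),'x',M[:,0].round(3),'jawang',np.degrees(np.arctan2(M[1,2],M[0,2])).round(1),'F',s['force'].round(1),'w',round(s['width'],3),'j',s['joints'].round(0)); return s
E
python3 -c "from h import *;st()"
```

```text
t 0.1 p [0.233  0.633  0.2413] x [-0.001 -0.002 -1.   ] jawang 69.8 F [ 0.1 -0.9 -0.9] w 0.999 j [-71.  27.  -3.  88.   1.  65.  -5.]
```

carry_out([
  [[2,-4,0,0,1],[5,-8,0,0,1],[8,-12,0,0,1],[11,-16,0,0,1],[14,-20,0,0,1],[17,-25,0,0,1],[20,-30,0,0,1],[23,-35,0,0,1],[24,-40,0,0,1],[25,-44,0,0,1],[25,-46,0,0,1],[25,-46,0,0,1]],
])

```text
t: 1.3
eef_pos: [0.484, 0.1669, 0.2421]
eef_rot: [-167.3, 89.8, -98.1]
force: [0.5, 0.3, 0.2]
width: 0.001
```

```bash
python3 -c "
from h import *;st();i=snap('wrist','w1')
print(proj(i,[[.527,.185,.122],[.566,.204,.055],[.566,.204,.045]]))
cv2.imwrite('pics/w1b.png',i['pixels'][:,:,::-1])"
```

```text
t 1.3 p [0.484  0.1669 0.2421] x [-0.    -0.003 -1.   ] jawang 69.2 F [0.5 0.3 0.2] w 0.001 j [-32.  12.   9. 110.  -2.  59.  48.]
[[321.52573955 252.70388725]
 [345.79715805 251.87117541]
 [344.08370335 247.67433422]]
```

View pics/w1b.png

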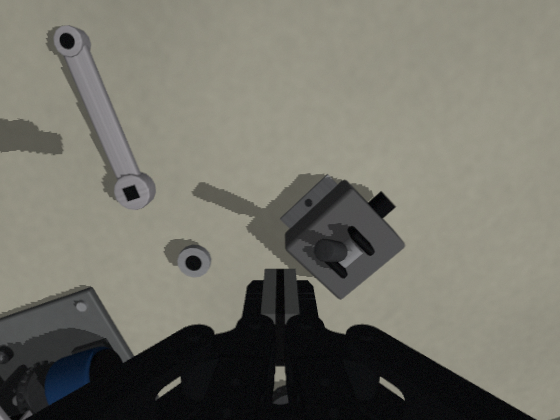

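The wrist view shows the handle tip near (328,249) and box top corners at (345,181), (405,242), (340,298) and (287,240). I'll turn these into positions.

```bash
python3 - <<'E'
from h import *
i=load('w1')
for u,v in [(345,181),(405,242),(340,298),(287,240)]: print(at_z(i,u,v,.045).round(4))
print('tip',at_z(i,327,249,.125).round(4), at_depth(i,327,249).round(4))
E
```

```text
[0.5019 0.2252 0.045 ]
[0.5817 0.2622 0.045 ]
[0.619  0.1829 0.045 ]
[0.5383 0.1541 0.045 ]
tip [0.5242 0.1899 0.125 ] [0.5256 0.1899 0.122 ]
```

carry_out([
  [[-0.5,0.4,-2,8,1],[-0.5,0.4,-5,16,1],[-0.5,0.4,-8,24,1],[-0.5,0.4,-11,32,1],[-0.5,0.4,-13,40,1],[-0.5,0.4,-13,43,1],[-0.5,0.4,-13,43,1],[0.5,0.8,-13,43,1],[1.5,1.2,-13,43,1],[2.4,1.6,-13,43,1],[3.3,2.0,-13,43,1],[4.2,2.4,-13,43,1],[5.1,2.8,-13,43,1],[6.0,3.1,-13,43,1],[6.9,3.5,-13,43,1],[7.8,3.8,-13,43,1],[8.6,4.1,-13,43,1],[8.6,4.1,-13,43,1]],
])

```text
t: 3.15
eef_pos: [0.5707, 0.2148, 0.1123]
eef_rot: [-96.8, 89.9, 15.9]
force: [0.3, -0.8, 0.3]
width: -0.001
```

```bash
python3 - <<'E'
from h import *
st();a=snap('scene','s2');b=snap('side','d2')
c=lambda i,u,v:cv2.resize(i['pixels'][v:v+60,u:u+80,::-1],(400,300),interpolation=cv2.INTER_CUBIC)
cv2.imwrite('pics/c2.png',np.hstack([c(a,285,150),c(b,225,165)]))
E
```

```text
t 3.15 p [0.5707 0.2148 0.1123] x [ 0.001  0.    -1.   ] jawang 112.8 F [ 0.3 -0.8  0.3] w -0.001 j [-25.  29.   1. 104.  -1.  47.  89.]
```

View pics/c2.png

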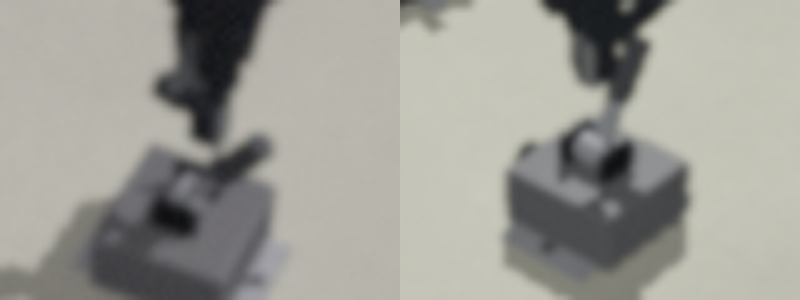

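The handle now leans to the +x side, with its tip at crop (268,145) in the scene view and (640,42) in the side view. I'll back off straight up and go over to the cam lever.

carry_out([
  [[0,0,4,0,1],[0,0,8,0,1],[0,0,12,0,1],[0,-3,13,-3,1],[-0.5,-7,13,-6,0.8],[-1,-11,13,-9,0.5],[-1.5,-15,13,-12,0.3],[-2,-19,13,-15,0],[-2.5,-23,13,-18,0],[-3,-27,13,-21,0],[-3.5,-31,13,-22.8,0],[-4,-35,13,-22.8,0],[-4.5,-39,13,-22.8,0],[-5,-43,13,-22.8,0],[-5.3,-47,13,-22.8,0],[-5.5,-49,13,-22.8,0],[-5.5,-50.9,13,-22.8,0],[-5.5,-50.9,13,-22.8,0],[-5.5,-50.9,13,-22.8,0]],
])

```text
t: 5.15
eef_pos: [0.5139, -0.2938, 0.2422]
eef_rot: [21.5, 89.9, 111.5]
force: [-0.1, -0.4, -0.7]
width: 1.0
```

```bash
python3 - <<'E'
from h import *
a=load('s2');b=load('d2');print('tip while pushed',tri((a,338.6,179),(b,273,173.4)))
st();i=snap('wrist','w3');a=snap('scene','s3');b=snap('side','d3')
print(proj(i,[[.516,-.294,.127],[.4895,-.294,.141],[.619,-.294,.075]]).round(1))
c=lambda i,u,v:cv2.resize(i['pixels'][v:v+60,u:u+80,::-1],(280,210),interpolation=cv2.INTER_CUBIC)
cv2.imwrite('pics/c3.png',np.hstack([i['pixels'][:,:,::-1],np.vstack([c(a,285,150),c(b,225,165)])])[:, :800])
E
```

```text
tip while pushed (array([0.60937908, 0.22403336, 0.1178886 ]), np.float64(0.0025395155849531888))
t 5.15 p [ 0.5139 -0.2938  0.2422] x [-0.     0.001 -1.   ] jawang 90.0 F [-0.1 -0.4 -0.7] w 1.0 j [ 12.  19.  18. 100.  -7.  61. 122.]
[[278.7 215.2]
 [278.6 183.8]
 [279.  300.8]]
```

View pics/c3.png

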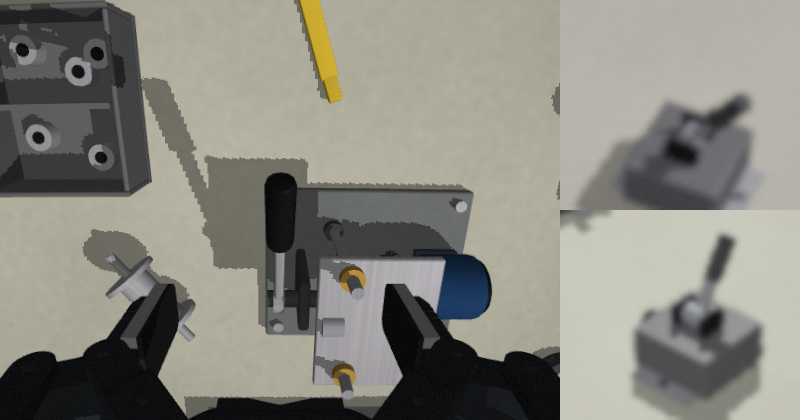

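The isolator is off: the tip is at (0.609,0.224,0.118) against a predicted (0.607,0.224,0.121). In the wrist view the handle runs from (281,180) to (280,248), centred between the jaws as projected. I'll go down and grip.

carry_out([
  [[0.2,0,-3,0,0],[0.2,0,-6,0,0],[0.2,0,-9,0,0],[0.2,0,-11.3,0,0],[0.2,0,-12.3,0,0],[0.2,0,-12.3,0,0],[0.2,0,-12.3,0,0.5],[0.2,0,-12.3,0,0.8],[0.2,0,-12.3,0,1],[0.2,0,-12.3,0,1],[0.2,0,-12.3,0,1],[0.2,0,-12.3,0,1],[0.2,0,-12.3,0,1]],
], grip_force=40)

```text
t: 6.6
eef_pos: [0.5165, -0.2937, 0.1202]
eef_rot: [-20.8, 89.9, 69.1]
force: [-1.8, 3.2, 6.9]
width: 0.239
```

```bash
python3 - <<'E'
from h import *
s=st()
print(s['moment'])
import math
for k in range(0,13):
    th=1.1-1.1*k/12; g=np.array([.6187-.115*math.sin(th),.075+.115*math.cos(th)]); 
    print(k,((g-[.6187-.115*math.sin(1.1),.075+.115*math.cos(1.1)])*100).round(2))
E
```

```text
t 6.6 p [ 0.5165 -0.2937  0.1202] x [ 0.001  0.002 -1.   ] jawang 90.0 F [-1.8  3.2  6.9] w 0.239 j [ 13.  27.  16. 107. -10.  47. 125.]
[ 0.58584633  0.31782804 -0.19368345]
0 [0. 0.]
1 [0.52 0.92]
2 [1.12 1.78]
3 [1.8  2.59]
4 [2.55 3.33]
5 [3.37 4.  ]
6 [4.24 4.59]
7 [5.16 5.1 ]
8 [6.13 5.52]
9 [7.13 5.85]
10 [8.15 6.09]
11 [9.2  6.24]
12 [10.25  6.28]
```

carry_out([
  [[0.25,0,0.45,0,1],[0.52,0,0.92,0,1],[0.8,0,1.36,0,1],[1.12,0,1.78,0,1],[1.45,0,2.2,0,1],[1.8,0,2.59,0,1],[2.17,0,2.97,0,1],[2.55,0,3.33,0,1],[2.95,0,3.67,0,1],[3.37,0,4.0,0,1],[3.37,0,4.0,0,1]],
])

```text
t: 7.7
eef_pos: [0.5506, -0.2941, 0.1597]
eef_rot: [-47.5, 90.0, 42.5]
force: [1.3, 3.7, -9.6]
width: 0.244
```

```bash
python3 -c "from h import *;st()"
```

```text
t 7.7 p [ 0.5506 -0.2941  0.1597] x [ 0.  0. -1.] jawang 90.0 F [ 1.3  3.7 -9.6] w 0.244 j [ 12.  27.  17. 101.  -9.  53. 123.]
```

Forces are small and the grip is holding. I'll go on to upright.

carry_out([
  [[0.43,0,0.3,0,1],[0.87,0,0.59,0,1],[1.33,0,0.85,0,1],[1.79,0,1.1,0,1],[2.27,0,1.32,0,1],[2.76,0,1.52,0,1],[3.25,0,1.69,0,1],[3.76,0,1.85,0,1],[4.27,0,1.98,0,1],[4.78,0,2.09,0,1],[5.3,0,2.17,0,1],[5.83,0,2.24,0,1],[6.35,0,2.27,0,1],[6.88,0,2.28,0,1],[6.88,0,2.28,0,1],[6.88,0,2.28,0,1]],
])

```text
t: 9.3
eef_pos: [0.6196, -0.2955, 0.1836]
eef_rot: [-120.8, 89.8, -30.8]
force: [0.6, 0.4, 0.5]
width: -0.002
```

```bash
python3 - <<'E'
from h import *
st();a=snap('scene','s4');b=snap('side','d4');w=snap('wrist','w4')
for im,win in((a,(170,220,270,300)),(b,(310,215,400,285))):
    p=np.array([at_depth(im,u,v) for u in range(win[0],win[2]) for v in range(win[1],win[3]) if im['depth'][v,u]>0])
    m=(p[:,0]>.57)&(p[:,0]<.66)&(p[:,1]>-.225)&(p[:,1]<-.175)&(p[:,2]>.1)&(p[:,2]<.16); print('carriage z',m.sum(),np.median(p[m,2]))
p0=load('s0');m=np.array([at_depth(p0,u,v) for u in range(200,240) for v in range(240,285)]);m=m[(m[:,0]>.57)&(m[:,0]<.66)&(m[:,1]>-.225)&(m[:,1]<-.175)&(m[:,2]>.1)];print('rest',np.median(m[:,2]))
# handle: project axle and upright line
P=[[.619,-.294,.075],[.619,-.294,.155],[.619,-.294,.19],[.619,-.294,.22]]
print(proj(a,P).round(1),proj(b,P).round(1))
c=lambda i,u,v:cv2.resize(i['pixels'][v:v+120,u:u+80,::-1],(400,600),interpolation=cv2.INTER_CUBIC)
cv2.imwrite('pics/c4.png',np.hstack([c(a,160,200),c(b,320,190)]))
E
```

```text
t 9.3 p [ 0.6196 -0.2955  0.1836] x [ 0.003 -0.002 -1.   ] jawang 90.0 F [0.6 0.4 0.5] w -0.002 j [ 11.  31.  17.  91. -10.  59. 120.]
carriage z 561 0.12002395715355685
carriage z 442 0.12245295297747544
rest 0.11976723151430546
[[191.5 288.3]
 [187.1 270.3]
 [185.  261.9]
 [183.2 254.3]] [[368.6 288.3]
 [373.1 265.5]
 [375.2 254.8]
 [377.  245.2]]
```

View pics/c4.png

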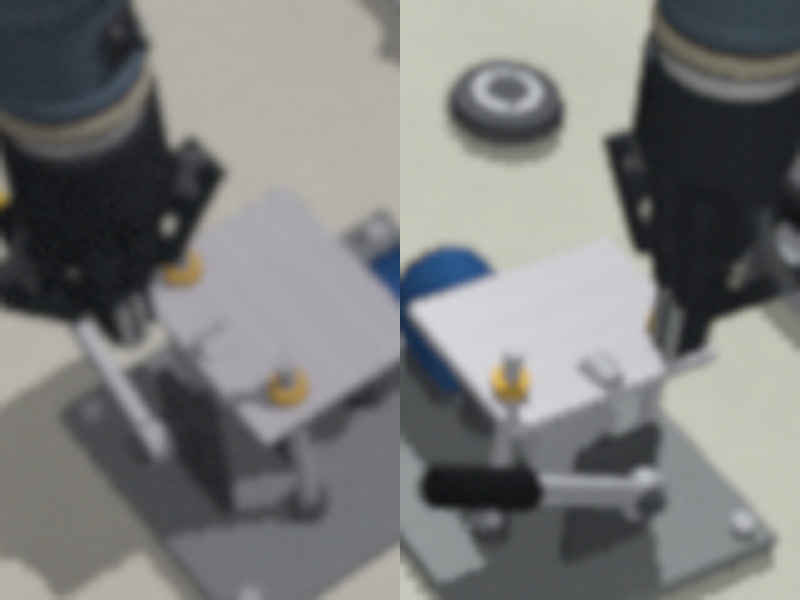

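The lever slipped out of the 40 N grip and is back at rest: handle at crop (480,487) in the side view, carriage at z = 0.120. Squeezing it with the jaws along y relies on friction alone. This time I'll turn the jaws along x, push the lever up positively with the -x finger, and close around it once it is upright.

carry_out([
  [[0,0,3,0,1],[-1,0,6,-8,1],[-2,0,7.6,-16,0.7],[-4,0,7.6,-24,0.4],[-6,0,7.6,-32,0],[-8,0,7.6,-40,0],[-10.2,0.1,7.6,-48,0],[-10.2,0.1,7.6,-56,0],[-10.2,0.1,7.6,-64,0],[-10.2,0.1,7.6,-72,0],[-10.2,0.1,7.6,-80,0],[-10.2,0.1,7.6,-88,0],[-10.2,0.1,7.6,-90,0],[-10.2,0.1,7.6,-90,0]],
])

```text
t: 10.85
eef_pos: [0.5166, -0.2935, 0.2582]
eef_rot: [-34.6, 90.0, -34.6]
force: [1.2, -0.3, -0.7]
width: 1.004
```

```bash
python3 - <<'E'
from h import *
st();print('reach',r.tip_reach); i=snap('wrist','w5')
d=i['depth']; cv2.imwrite('pics/c5.png',i['pixels'][:,:,::-1])
p=[at_depth(i,u,v) for u in range(0,560,2) for v in range(200,420,2) if d[v,u]>0]; p=np.array(p)
m=(p[:,2]>.2)&(abs(p[:,1]+.294)<.02)
for s in(-1,1):
    q=p[m&((p[:,0]-.517)*s>0)]; print(s,len(q),q[:,2].min() if len(q) else 0, q[:,0].min() if len(q) else 0,q[:,0].max() if len(q) else 0)
E
```

```text
t 10.85 p [ 0.5166 -0.2935  0.2582] x [ 0. -0. -1.] jawang -0.0 F [ 1.2 -0.3 -0.7] w 1.004 j [ -4.  21.  39. 100. -15.  64.  40.]
reach 0.011
-1 3989 0.25899930497183876 0.4431754166915132 0.5168042417382248
1 4011 0.2598292864164631 0.5172443403013568 0.5920265176959071
```

View pics/c5.png

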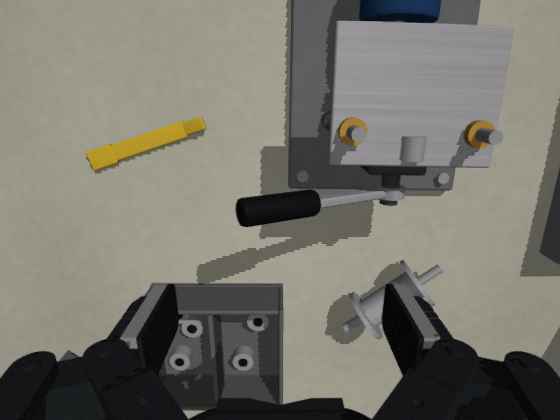

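The wrist view, turned, shows the handle from (245,212) to (318,200) and the axle at (390,196). The open tips sit about level with the TCP. The slight slant needs a check against the projection of a lever at y = -0.294.

```bash
python3 - <<'E'
from h import *
i=load('w5'); print(proj(i,[[.4895,-.294,.141],[.5474,-.294,.111],[.619,-.294,.075]]).round(1))
for u,v in((245,212),(280,207),(312,201),(345,200)): print(at_depth(i,u,v).round(4))
import math
for k,th in enumerate(np.linspace(1.1,0,14)):
    C=(.6187-.145*math.sin(th)-.011*math.cos(th), .075+.145*math.cos(th)-.011*math.sin(th)); ov=.010 if th>.45 else .010+.02*(.45-th)/.45
    print(k,round(th,2),'TCP x,z',round(C[0]+.0425,4),round(C[1]-ov-.001,4))
E
```

```text
[[240.8 214. ]
 [316.8 202.2]
 [392.3 190.8]]
[ 0.4933 -0.2901  0.1482]
[ 0.5178 -0.2901  0.1366]
[ 0.5423 -0.2892  0.1239]
[ 0.5711 -0.2939  0.1052]
0 1.1 TCP x,z 0.527 0.12
1 1.02 TCP x,z 0.5322 0.1311
2 0.93 TCP x,z 0.5383 0.1418
3 0.85 TCP x,z 0.5453 0.1519
4 0.76 TCP x,z 0.5532 0.1614
5 0.68 TCP x,z 0.5618 0.1701
6 0.59 TCP x,z 0.5711 0.1782
7 0.51 TCP x,z 0.5811 0.1854
8 0.42 TCP x,z 0.5916 0.1905
9 0.34 TCP x,z 0.6027 0.1922
10 0.25 TCP x,z 0.6141 0.1929
11 0.17 TCP x,z 0.6259 0.1926
12 0.08 TCP x,z 0.638 0.1913
13 0.0 TCP x,z 0.6502 0.189
```

carry_out([
  [[0,0,-3.5,0,0],[0,0,-7,0,0],[0,0,-10.5,0,0],[0,0,-12.8,0,0],[0,0,-13.8,0,0],[0,0,-13.8,0,0],[0.6,0,-13.8,0,0],[1.2,0,-13.8,0,0],[1.5,0,-13.2,0,0],[1.75,0,-12.7,0,0],[2.05,0,-12.1,0,0],[2.4,0,-11.6,0,0],[2.4,0,-11.6,0,0]],
])

```text
t: 12.2
eef_pos: [0.5383, -0.2946, 0.1437]
eef_rot: [174.1, 89.8, 174.0]
force: [-7.6, -0.3, 5.4]
width: 1.0
```

```bash
python3 - <<'E'
from h import *
st();b=snap('side','d6');i=snap('wrist','w6')
c=lambda i,u,v:cv2.resize(i['pixels'][v:v+75,u:u+80,::-1],(320,300),interpolation=cv2.INTER_CUBIC)
cv2.imwrite('pics/c6.png',np.hstack([c(b,310,230),cv2.resize(i['pixels'][:,:,::-1],(400,300))]))
E
```

```text
t 12.2 p [ 0.5383 -0.2946  0.1437] x [-0.004  0.    -1.   ] jawang -0.1 F [-7.6 -0.3  5.4] w 1.0 j [ -0.  30.  35. 104. -21.  53.  44.]
```

View pics/c6.png

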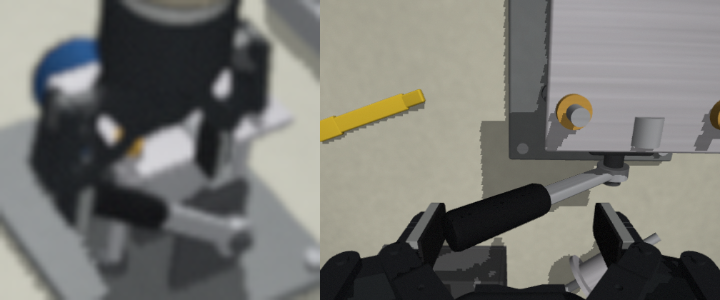

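Contact is good: the handle end rests on the -x finger at (430,235) in the right-hand crop, the lever is starting to rise, and forces are under 10 N. I'll continue.

carry_out([
  [[0.3,0,0.5,0,0],[0.65,0,1.0,0,0],[1.05,0,1.45,0,0],[1.45,0,1.9,0,0],[1.9,0,2.35,0,0],[2.35,0,2.8,0,0],[2.8,0,3.2,0,0],[3.25,0,3.6,0,0],[3.75,0,3.95,0,0],[4.25,0,4.3,0,0],[4.75,0,4.6,0,0],[5.3,0,4.85,0,0],[5.85,0,4.95,0,0],[6.4,0,5.0,0,0],[7.0,0,5.0,0,0],[7.55,0,5.0,0,0],[7.55,0,5.0,0,0]],
])

```text
t: 14.0
eef_pos: [0.6164, -0.2945, 0.1939]
eef_rot: [-67.2, 89.9, -67.2]
force: [-2.5, -1.0, 1.9]
width: 1.003
```

```bash
python3 - <<'E'
from h import *
st();i=snap('wrist','w7');b=snap('side','d7')
c=lambda i,u,v:cv2.resize(i['pixels'][v:v+75,u:u+80,::-1],(320,300),interpolation=cv2.INTER_CUBIC)
cv2.imwrite('pics/c7.png',np.hstack([c(b,320,215),cv2.resize(i['pixels'][:,:,::-1],(400,300))]))
E
```

```text
t 14.0 p [ 0.6164 -0.2945  0.1939] x [ 0.001 -0.001 -1.   ] jawang -0.0 F [-2.5 -1.   1.9] w 1.003 j [ -1.  33.  35.  91. -21.  62.  39.]
```

View pics/c7.png

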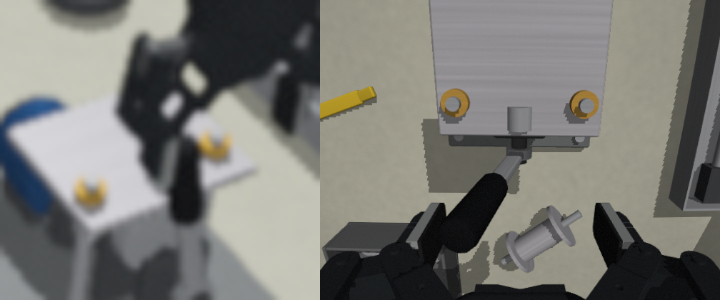

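The lever is caged and leaning slightly on the -x finger, handle at (475,210) in the right-hand crop. The jaw centre is already nearly over the axle, so slow closing plus a 2.5 mm shift will bring the lever upright.

carry_out([
  [[0.05,0,-0.1,0,0.08],[0.1,0,-0.2,0,0.16],[0.15,0,-0.3,0,0.24],[0.2,0,-0.4,0,0.32],[0.25,0,-0.5,0,0.4],[0.25,0,-0.6,0,0.47],[0.25,0,-0.6,0,0.54],[0.25,0,-0.6,0,0.6],[0.25,0,-0.6,0,0.65],[0.25,0,-0.6,0,0.7],[0.25,0,-0.6,0,0.75],[0.25,0,-0.6,0,0.85],[0.25,0,-0.6,0,1],[0.25,0,-0.6,0,1],[0.25,0,-0.6,0,1],[0.25,0,-0.6,0,1]],
], grip_force=60)

```text
t: 15.7
eef_pos: [0.6174, -0.2936, 0.1866]
eef_rot: [162.7, 89.9, 162.7]
force: [-7.2, 1.4, 6.0]
width: 0.24
```

```bash
cat > chk.py <<'E'
from h import *
import sys
n=sys.argv[1]
s=st();print('M',s['moment'].round(2));i=snap('wrist','w'+n);a=snap('scene','s'+n);b=snap('side','d'+n)
def cz(im,win):
    p=np.array([at_depth(im,u,v) for u in range(win[0],win[2]) for v in range(win[1],win[3]) if im['depth'][v,u]>0])
    m=(p[:,0]>.57)&(p[:,0]<.66)&(p[:,1]>-.225)&(p[:,1]<-.175)&(p[:,2]>.1)&(p[:,2]<.16); return np.median(p[m,2])
for k,win in(('s',(170,220,270,300)),('d',(310,215,400,285))): print('carriage rise mm',1000*(cz(load(k+n),win)-cz(load(k+('0' if k=='s' else '4')),win)))
P=[[.619,-.294,.075],[.619,-.294,.155],[.619,-.294,.22]]
print(proj(i,P).round(0).tolist(),proj(b,P).round(0).tolist())
c=lambda i,u,v:cv2.resize(i['pixels'][v:v+75,u:u+80,::-1],(320,300),interpolation=cv2.INTER_CUBIC)
cv2.imwrite('pics/c%s.png'%n,np.hstack([c(b,330,220),cv2.resize(i['pixels'][:,:,::-1],(400,300))]))
E
python3 chk.py 8
```

```text
t 15.7 p [ 0.6174 -0.2936  0.1866] x [-0.002  0.001 -1.   ] jawang -0.0 F [-7.2  1.4  6. ] w 0.24 j [ -1.  34.  35.  91. -21.  62.  39.]
M [ 0.09  1.83 -0.05]
carriage rise mm 13.775616514008382
carriage rise mm 13.235419201094
[[281.0, 217.0], [281.0, 268.0], [281.0, 358.0]] [[369.0, 288.0], [373.0, 265.0], [377.0, 245.0]]
```

View pics/c8.png

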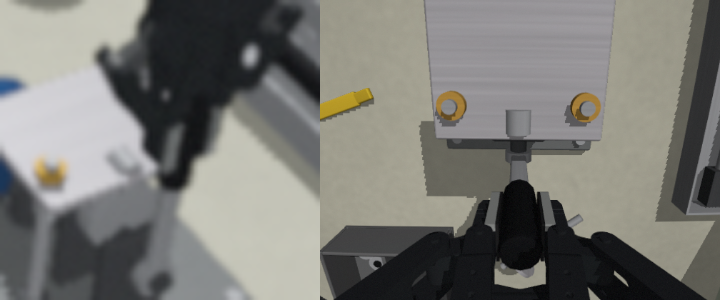

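The carriage is up 13.2 to 13.8 mm, which is full lift, and the handle stands upright in the pads. I'll nudge 1 mm to counter the spring sag, hold, and check that it stays put.

carry_out([
  [[0.1,0,0,0,1],[0.1,0,0,0,1],[0.1,0,0,0,1],[0.1,0,0,0,1],[0.1,0,0,0,1],[0.1,0,0,0,1],[0.1,0,0,0,1],[0.1,0,0,0,1],[0.1,0,0,0,1],[0.1,0,0,0,1]],
])

```text
t: 16.85
eef_pos: [0.6176, -0.2936, 0.1866]
eef_rot: [161.7, 89.7, 161.7]
force: [-8.6, 0.5, 7.1]
width: 0.244
```

```bash
python3 chk.py 9; python3 - <<'E'
from h import *
# lever direction from axle to visible points in wrist view; isolator tip unchanged vs s3?
for k,w in(('s',(285,150,365,210)),):
    x,y=load(k+'3')['pixels'],load(k+'9')['pixels']; print('isolator diff',np.abs(x[w[1]:w[3],w[0]:w[2]].astype(int)-y[w[1]:w[3],w[0]:w[2]]).mean())
E
```

```text
t 16.85 p [ 0.6176 -0.2936  0.1866] x [-0.004  0.001 -1.   ] jawang -0.0 F [-8.6  0.5  7.1] w 0.244 j [ -1.  34.  35.  91. -21.  62.  39.]
M [ 0.19  2.3  -0.01]
carriage rise mm 13.552220877013244
carriage rise mm 12.963159655596856
[[281.0, 217.0], [281.0, 268.0], [280.0, 358.0]] [[369.0, 288.0], [373.0, 265.0], [377.0, 245.0]]
isolator diff 0.7617361111111111
```

View pics/w9.png

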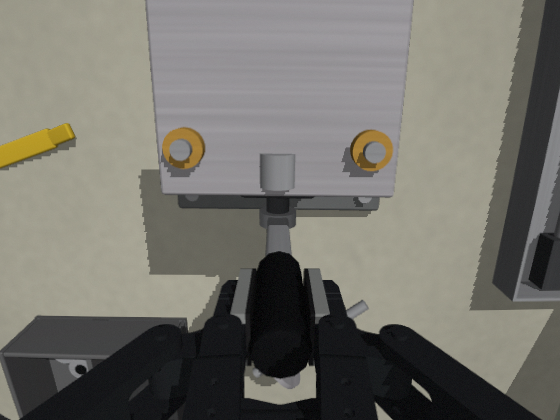

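The lever line is vertical: axle at column 278, handle end near 279, rods centred at 277. The grip is steady and the isolator area unchanged, so I'll hand in.

```bash
python3 -c "
from h import *
print(job.job_done()); st()"
```

```text
the job is handed in; nothing more can be done
None
the job is handed in; nothing more can be done
```

The isolator is off, and after that I raised the cam lever to upright. The gripper is closed on its handle at 60 N, holding it there. I handed in at about 17 s of the 48 s allowed.

- **Isolator:** I pushed the handle over centre with closed fingers. Its tip measured (0.609, 0.224, 0.118) m, within about 3 mm of where "off" should be, and that part of the picture had hardly changed when I checked at the end.
- **First try at the lever failed:** a 40 N grip with the jaws across the lever slipped partway up. The lever sprang back to rest and nothing else was touched.
- **Second try worked:** I turned the jaws, pushed the lever up with one finger, and closed both around the handle at the top.
- **Last checks:** the carriage had risen 13.6 mm in the scene view and 13.0 mm in the side view, against about 13.6 mm expected. The two views differ by about 0.6 mm, which is within camera accuracy. The lever looked vertical in line with its axle, and the gripper was within about 1 mm of directly above it.
- **Forces:** the load at the wrist was about 11 N and steady over the last second. No reading I took was above about 12 N, but I read forces only at the end of each move.
- **Loose parts:** the arm went nowhere near them, but I did not measure their positions again at the end.

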